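Unlock and open the child-safe waste canister

ROBOT

A 6-joint arm with a two-finger parallel gripper is mounted at the origin on the work surface; the furniture and walls round the work are solid. World frame = base frame: x ahead of the robot, y to its left, z up, the work surface at z = 0. Lengths are in m, angles in rad, forces in N, time in s.
With the tool pointing down it reaches from about 0.375 to 0.9 m from the base axis. Payload 3.1 kg.
Tool frame: the origin (TCP) lies at the very end of the fingers, on their centre line; the grasp point (between the pads) lies 19 mm behind it; z points along the fingers, y is the direction in which the jaws open and shut (so a half turn about z gives the same grasp; the last joint's range is limited). The gripper opens to 87 mm and grips with 3 to 60 N. Pads are 19 mm wide; open, the fingers measure 117 mm over their backs; the gripper's body (75 mm by 190 mm) begins 51 mm behind the grasp point.
Start: joints at [-1.46, 0.527, 1.433, -0, 1.181, -0.178], TCP at [0.179, -0.599, 0.201] pointing down, gripper open.
Joint ranges: [-3.08, 3.08], [-0.75, 2.2], [0.22, 2.44], [-1.43, 4.57], [0, 2.65], [-2.85, 2.85]. Speed limits (rad/s): [2.79, 2.79, 3.14, 3.14, 3.14, 3.14].

INTERFACE

Orientations are given as a unit quaternion [x, y, z, w].
In Python, from rig import robot gives the robot as it stands. The module is installed in compiled form; this text tells all that it offers.
- The arm moves only by the tool send_rows, never from a script. Its argument "deltas" is a list of rows, each an object of numbers: "tx", "ty", "tz": the shift along the tool's x, y, z in cm; "rx", "ry", "rz": the turn, a rotation vector about the tool's x, y, z in rad. A call has 1 to 5 rows; each row is the pose to reach, as a shift and turn from the pose commanded when the call began, along the tool's axes at that moment; what a row does not reach only later rows make up. A row lasts 1/12 s, in which the tool goes at most 41.7 mm and 7.16 degrees, less where a joint would pass 70% of its speed; a pose out of reach is approached as far as the arm can. A call with a gripper value outside its range is refused whole. "claw" is the finger opening in cm, from 0 to 8.7, set as the call begins (left out, the last holds). The fingers move at their own pace and stop on an object; "squeeze" is the grip in N (left out, the last holds). Time passes only in rows, so rows that repeat a pose let the fingers close. It gives the time, the measured TCP pose, the force and the opening at its end, in the units of the state.
- robot.get_obs(): the state, without advancing time (a new reading comes with each control period).
- robot.camera(name): name is "scene" or "top" or "wrist"; returns a dict with "color" (480x640x3 uint8, red, green, blue), "z_map" (480x640 float32, m along the optical axis (not along the pixel's ray), 0 where there is no reading), "intrinsics" (3x3 intrinsics, pixels), "R" (3x3) and "t" (3): a world point X has camera coordinates R X + t; the wrist camera has in their place "tool_from_camera" (4x4, takes a point from camera to tool coordinates, whose origin is the TCP and whose axes are the flange's). Camera axes: x right, y down, z forward; pixel columns grow to the right and rows downward; lengths in m; the calibration is good to about 2 mm. A picture is of the moment at which its call begins: read the wrist's pose just before it.
- robot.hand_in(): hands the job in, once; it reports no verdict.
Trained networks look in the newest picture that a camera, given by its name, has taken for a name from the list of things; names that differ only in an ending like _2 or _b are one class to them, and where a whole thing is asked for, a point or a joint stands for the part that bears it (a point fixed in the world has none). Each returns a list of dicts, best first, with "p" (0 to 1); they miss things now and then, are a little off and sometimes report something else, mostly with a low value. They report only what shows in the picture. A call takes as long as a camera call.
- robot.outline_of(label, camera): "pixels" (480x640 bool, what is visible of it) and "xy" ([column, row] in pixels, amid what is visible of it).
- robot.tip_of(label, camera): "xy" ([column, row] in pixels: a listed point, or the origin of a listed thing).
The state is a dict: "time": time; "q": joint angles; "joint_velocities": joint speeds; "joint_torque": joint torques, N m; "position": TCP position; "tool_rot": TCP orientation; "ft_force": force on the tool from outside, world axes, zero at the start; "moment": the same for the moment, N m; "grip_width": finger opening in m.
Only numpy, scipy, OpenCV 4.12 (cv2) and the standard library are available. Lean on these libraries where they do the work, as an engineer would, in place of code of your own. Each camera call takes 0.05 s, during which the arm holds its last target.

TASK

The used test cassettes are to be thrown away, so open the child-safe waste canister: press its orange cap down and, keeping it pressed, turn it counter-clockwise (seen from above) past its ratchet to the end of its travel, then let it spring up. The unlocked lid pops half open; push it back until it stands fully open by itself, and leave everything else on the table where it stands.

Things in the scene. Friction and masses are not known exactly. Their poses are not given: they have to be found in the camera images.
- canister: White round canister with two blue bands, 110 mm across, 100 mm to its rim, screwed down on a round foot 140 mm across, so it cannot move. Origin: centre of its underside, on the table. Its -x side is the front (roughly towards the robot), +x the back with the lid's hinge.
- keeper (a point): Middle of the top of the dark steel keeper, a bracket fixed on the canister's front, 125 mm above the table; 56 mm wide along y. Its outer face is 83 mm from the canister's axis; its 5 mm thick lip reaches inward over the cap's tongue, to 64 mm from the axis.
- cap_top (a point): Centre of the flat top of the orange cap (97 mm disc, 12 mm thick), 128 mm above the table when closed and unpressed. Turns and sinks with the cap; z is the turning axis, outward. A fin on the top runs along y through the axis: 84 mm long, 12 thick, 20 high. Round the cap a grey collar (112 mm, top at 118 mm) turns with it; its orange tongue (30 wide) along -x reaches 76 mm from the axis.
- press_pad (a point): Centre of a treaded area on the cap's top, at x = -22, y = -28 mm from cap_top: a place to press with closed fingertips, 16 mm from the fin's face, on the side from which the fin is pushed to unlock. Pressing there while moving the tips in a circle about the cap's axis carries the cap round. (The fin can be gripped instead.) A like area lies half a turn round.
- cap_press (a joint): How far the cap is pressed down, m: 0 up, 0.008 fully down. A spring returns it: about 5.5 N starts it moving, 9.5 N holds it fully down. The ratchet is free from about 0.005.
- cap (a joint): Turn of the cap, rad, growing counter-clockwise seen from above; 0 to 1.1 (stop). Starts locked between 0 and 0.1. Unpressed, the ratchet blocks it at about 0.15; pressed, it turns freely (0.03 N m). From about 0.7 it is past the ratchet and its tongue is clear of the keeper; let up there, it cannot turn back.
- lid (a joint): Opening of the grey lid, rad, about a level hinge at the back: 0 closed, 1.9 fully open, leaning back past upright, where its weight keeps it. Locked, it lifts a few hundredths at most. Once the cap is unlocked and let go, a spring lifts the lid to about 1.0; from there it is pushed with a few newtons at its front edge; past about 1.6 it falls open by itself.
- lid_front (a point): Middle of the lower front edge of the lid (disc 120 mm across, 8 mm thick), 126 mm from the hinge axis; moves with the lid. When the lid has popped half open this edge is its highest part and can be pushed backwards from the front.
- hinge_axis (a point): Middle of the lid's hinge axis, 66 mm behind the canister's axis and 102 mm above the table; the hinge runs along the point's y, and the lid opens from -x upward and over towards +x.
- cup_left: Closed specimen cup with yellow screw lid, 68 mm across, 62 mm high; a loose bystander. Origin: centre of its underside.
- cup_right: Another closed specimen cup with yellow screw lid, same size; a loose bystander. Origin: centre of its underside.
- stamp: Black self-inking stamp, 40 x 67 x 78 mm; a loose bystander. Origin: centre of its underside.
- timer: White digital timer lying face up, 66 x 66 x 18 mm; a loose bystander. Origin: centre of its underside.

How it is judged:
By the outcome, as a careful person would: the job done as asked, in the order asked, and still so for the second after the job is handed in, with the robot touching nothing.
It also fails if it takes over 51 s, if anything falls off the work surface, if the arm or the gripper's body presses on something with over 40 N, if the wrist force passes 120 N, or if a joint passes its speed limit or range.

## Working session

There is one attempt and no reset: what is moved stays moved. The work goes in short steps, Python scripts to look and compute and a tool call to move; the robot and the scene stay as the last step left them, time stands still between calls to the robot, and variables do not carry over. Pictures are saved under pics/ and viewed, and the job is handed in when it is done.

Besides the shell and the picture viewer there is one more tool, called after "Request:" as name(argument=value, ...) on one line, values as JSON. send_rows: Moves the arm, as the interface text tells. Its arguments: {"type":"object","properties":{"deltas":{"type":"array","items":{"type":"object","properties":{"tx":{"type":"number"},"ty":{"type":"number"},"tz":{"type":"number"},"rx":{"type":"number"},"ry":{"type":"number"},"rz":{"type":"number"}}}},"claw":{"type":"number"},"squeeze":{"type":"number"}},"required":["deltas"]}

```bash
mkdir -p pics
cat > h.py <<'E'
from rig import robot
import numpy as np, cv2
from scipy.spatial.transform import Rotation as Ro
def cam(n,name=None):
    o=robot.get_obs(); c=robot.camera(n)
    if name: cv2.imwrite('pics/'+name+'.png',c['color'][:,:,::-1])
    if n=='wrist':
        T=np.eye(4);T[:3,:3]=Ro.from_quat(o['tool_rot']).as_matrix();T[:3,3]=o['position']
        c['W']=T@c['tool_from_camera']
    else:
        E=np.eye(4);E[:3,:3]=c['R'];E[:3,3]=c['t'];c['W']=np.linalg.inv(E)
    return c
def ray(c,xy):
    d=np.linalg.inv(c['intrinsics'])@[xy[0],xy[1],1]
    return c['W'][:3,3],c['W'][:3,:3]@d
def atz(c,xy,z):
    p,d=ray(c,xy); return p+d*(z-p[2])/d[2]
def dep(c,xy):
    p,d=ray(c,xy); u,v=int(round(xy[0])),int(round(xy[1])); return p+d*c['z_map'][v,u]
E
python3 - <<'E'
from h import *
np.set_printoptions(precision=4,suppress=True)
o=robot.get_obs();print(o)
for n in['scene','top']:
    c=cam(n,n+'0');print(n,c['W'])
    for l,z in [('canister',0),('keeper',.125),('cap_top',.128),('press_pad',.128),('lid_front',None),('hinge_axis',.102),('cup_left',0),('cup_right',0),('stamp',0),('timer',0)]:
        for r in robot.tip_of(l,n)[:2]:
            print(l,round(r['p'],2),np.round(r['xy'],1),dep(c,r['xy']), atz(c,r['xy'],z) if z is not None else '')
print(robot.get_obs()['time'])
E
```

```text
{'time': 0.0, 'q': array([-1.4595,  0.5285,  1.4339,  0.    ,  1.1814, -0.1785]), 'joint_velocities': array([ 0.001 , -0.0001, -0.0008,  0.0012, -0.0006,  0.0011]), 'joint_torque': array([ -0.0009, -44.0043, -17.6594,   0.0634,   0.0583,  -0.0002]), 'position': array([ 0.1786, -0.5982,  0.1999]), 'tool_rot': array([ 0.9895,  0.1444,  0.    , -0.0011]), 'ft_force': array([0.0595, 0.6624, 0.3492]), 'moment': array([ 0.0119,  0.0098, -0.0216]), 'grip_width': 0.08679508895899557}
scene [[-0.4648 -0.567   0.68   -0.231 ]
 [-0.8853  0.3093 -0.3472  0.2271]
 [-0.0134 -0.7634 -0.6458  0.7407]
 [ 0.      0.      0.      1.    ]]
cap_top 0.81 [270.9 212.9] [0.2439 0.0505 0.3536] [ 0.5208 -0.0525  0.128 ]
press_pad 0.32 [465.4 283.6] [ 0.2549 -0.3438  0.025 ] [ 0.185  -0.2616  0.128 ]
cup_left 0.84 [422.7 299.7] [ 0.0425 -0.0356  0.3422] [ 0.2773 -0.2612  0.    ]
cup_right 0.71 [399.3 238.3] [ 0.4315 -0.3099  0.0232] [ 0.4529 -0.3272  0.    ]
stamp 0.9 [466.4 284.7] [ 0.2539 -0.3462  0.0216] [ 0.2685 -0.3634  0.    ]
timer 0.75 [191.  315.4] [0.442  0.1552 0.0145] [0.4555 0.1537 0.    ]
top [[-
[... 494 characters left out ...]
1259] [ 0.4655 -0.0589  0.128 ]
press_pad 0.86 [311.9 217.7] [ 0.5241 -0.0804  0.1309] [ 0.5246 -0.0802  0.128 ]
lid_front 0.66 [301.  241.4] [ 0.4667 -0.0536  0.1251] 
lid_front 0.65 [403.2 254.5] [ 0.4407 -0.3101  0.0612] 
hinge_axis 0.89 [296.2 192.1] [ 0.5967 -0.0388  0.0953] [ 0.5951 -0.0393  0.102 ]
cup_left 0.91 [380.  316.3] [ 0.2848 -0.249   0.0595] [ 0.2838 -0.2545  0.    ]
cup_right 0.98 [405.2 253.9] [ 0.442  -0.315   0.0629] [ 0.4488 -0.3241  0.    ]
cup_right 0.42 [298.1 213.6] [ 0.5312 -0.0478  0.1476] [ 0.5598 -0.0369  0.    ]
stamp 0.65 [422.8 319.2] [ 0.2943 -0.2274  0.7844] [ 0.2763 -0.3664  0.    ]
timer 0.86 [227.2 253.9] [0.4482 0.1497 0.0195] [0.4503 0.154  0.    ]
1.1
```

```bash
python3 -c "
import cv2
a=cv2.imread('pics/scene0.png');b=cv2.imread('pics/top0.png')
cv2.imwrite('pics/topz.png',cv2.resize(b[160:300,180:440],None,fx=3,fy=3,interpolation=2))"
```

```text
(no output)
```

View pics/scene0.png

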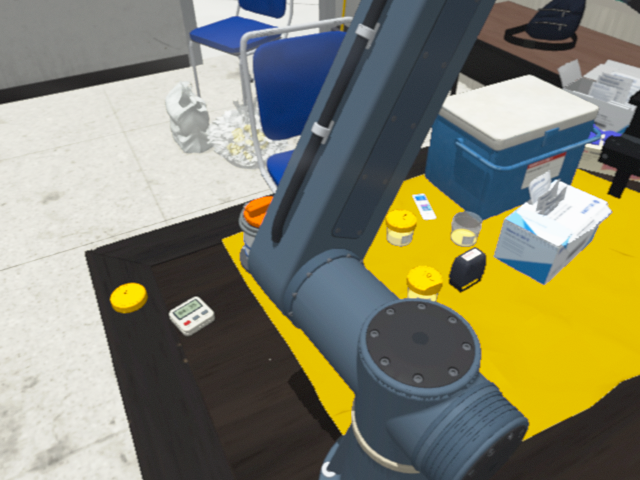

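View pics/topz.png

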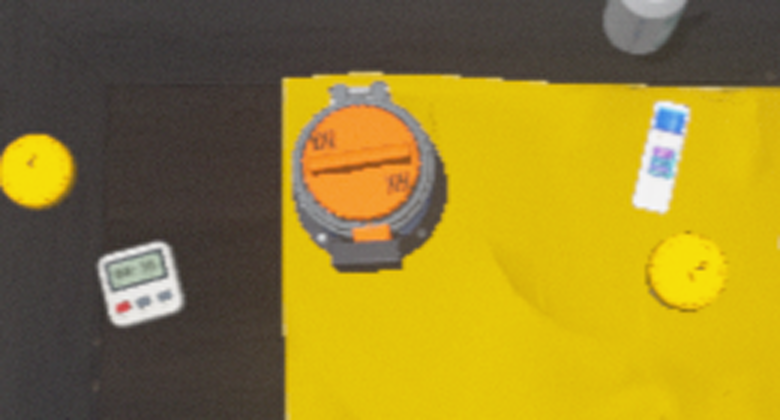

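View pics/top0.png

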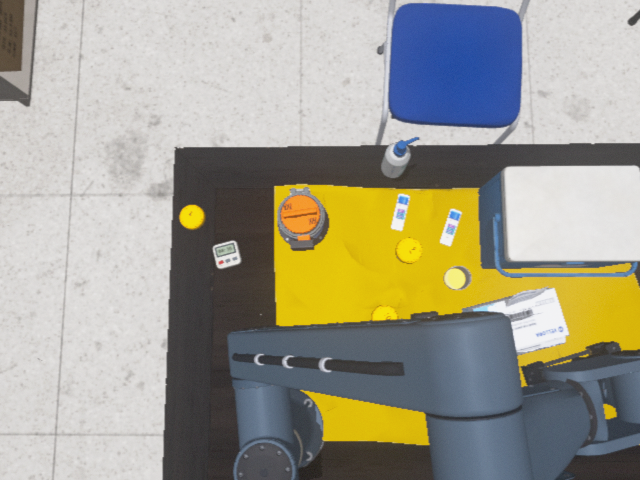

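```bash
cat >> h.py <<'E'
def to(pos,yaw=None,pitch=0):
    "tool-frame delta to world TCP pos, pointing down w/ tool y at world angle yaw"
    o=robot.get_obs();R=Ro.from_quat(o['tool_rot'])
    d=R.inv().apply(np.array(pos)-o['position'])*100
    rv=np.zeros(3)
    if yaw is not None:
        y=np.array([np.cos(yaw),np.sin(yaw),0]);z=np.array([0,0,-1.]);x=np.cross(y,z)
        rv=(R.inv()*Ro.from_matrix(np.c_[x,y,z])).as_rotvec()
    print('t',o['time'],'pos',o['position'].round(4),'F',o['ft_force'].round(1),'d cm',d.round(2),'rv',rv.round(3),'q',o['q'].round(2))
E
python3 - <<'E'
from h import *
to([.46,-.06,.34],.126)
E
```

```text
t 1.1 pos [ 0.1786 -0.5989  0.2009] F [-0.3  0.2  1.3] d cm [ 42.36 -43.6  -13.91] rv [ 0.    -0.    -1.407] q [-1.46  0.53  1.43  0.    1.18 -0.18]
```

Request:
send_rows(deltas=[{"tz": -4}, {"tz": -8}, {"tz": -12}, {"tz": -16, "rz": -0.1}, {"tx": 1, "ty": -1, "tz": -19, "rz": -0.2}])

```text
schema error: expected keys tx, ty, tz, rx, ry, rz
```

Run:
```python
from h import *
to([.46,-.06,.36],.126)
```

```text
t 1.1 pos [ 0.1786 -0.5989  0.2009] F [-0.3  0.2  1.3] d cm [ 42.36 -43.6  -15.91] rv [ 0.    -0.    -1.407] q [-1.46  0.53  1.43  0.    1.18 -0.18]
```

All six keys are needed.

Request:
send_rows(deltas=[{"tx": 0, "ty": 0, "tz": -4, "rx": 0, "ry": 0, "rz": 0}, {"tx": 0, "ty": 0, "tz": -8, "rx": 0, "ry": 0, "rz": 0}, {"tx": 0, "ty": 0, "tz": -12, "rx": 0, "ry": 0, "rz": -0.1}, {"tx": 0, "ty": 0, "tz": -16, "rx": 0, "ry": 0, "rz": -0.2}, {"tx": 1, "ty": -1, "tz": -19, "rx": 0, "ry": 0, "rz": -0.3}])

```text
time: 1.52
position: [0.1843, -0.5889, 0.3945]
tool_rot: [0.956, 0.292, -0.001, 0.003]
ft_force: [0.4, -0.5, 0.8]
grip_width: 0.0872
```

Run:
```python
from h import *
to([.46,-.06,.36],.126)
```

```text
t 1.5167 pos [ 0.1843 -0.5889  0.3945] F [ 0.4 -0.5  0.8] d cm [ 52.42 -28.48   3.13] rv [ 0.002  0.006 -1.104] q [-1.45  0.37  1.17 -0.    1.6  -0.47]
```

Request:
send_rows(deltas=[{"tx": 3.5, "ty": -1.9, "tz": 0, "rx": 0, "ry": 0, "rz": -0.1}, {"tx": 7, "ty": -3.8, "tz": 0, "rx": 0, "ry": 0, "rz": -0.2}, {"tx": 10.5, "ty": -5.7, "tz": 0, "rx": 0, "ry": 0, "rz": -0.3}, {"tx": 14, "ty": -7.6, "tz": 0, "rx": 0, "ry": 0, "rz": -0.4}, {"tx": 17.5, "ty": -9.5, "tz": 0, "rx": 0, "ry": 0, "rz": -0.5}])

```text
time: 1.93
position: [0.2784, -0.4083, 0.391]
tool_rot: [0.854, 0.52, 0.0, 0.0]
ft_force: [0.6, -0.1, -0.5]
grip_width: 0.087
```

Run:
```python
from h import *
to([.46,-.06,.36],.126)
```

```text
t 1.9333 pos [ 0.2784 -0.4083  0.391 ] F [ 0.6 -0.1 -0.5] d cm [39.28  0.15  3.09] rv [ 0.     0.    -0.603] q [-1.2   0.17  1.46  0.    1.51 -0.72]
```

Request:
send_rows(deltas=[{"tx": 4, "ty": 0, "tz": 0.3, "rx": 0, "ry": 0, "rz": -0.06}, {"tx": 8, "ty": 0, "tz": 0.6, "rx": 0, "ry": 0, "rz": -0.12}, {"tx": 12, "ty": 0, "tz": 0.9, "rx": 0, "ry": 0, "rz": -0.18}, {"tx": 16, "ty": 0, "tz": 1.2, "rx": 0, "ry": 0, "rz": -0.24}, {"tx": 20, "ty": 0, "tz": 1.5, "rx": 0, "ry": 0, "rz": -0.3}])

```text
time: 2.35
position: [0.3709, -0.231, 0.376]
tool_rot: [0.767, 0.641, 0.0, 0.0]
ft_force: [0.7, -1.5, 0.5]
grip_width: 0.0869
```

Run:
```python
from h import *
to([.46,-.06,.36],.126)
```

```text
t 2.35 pos [ 0.3709 -0.231   0.376 ] F [ 0.7 -1.5  0.5] d cm [18.41  5.73  1.6 ] rv [ 0.001  0.001 -0.305] q [-0.81  0.08  1.61  0.    1.46 -0.64]
```

Request:
send_rows(deltas=[{"tx": 3.7, "ty": 1.1, "tz": 0.3, "rx": 0, "ry": 0, "rz": -0.06}, {"tx": 7.4, "ty": 2.3, "tz": 0.6, "rx": 0, "ry": 0, "rz": -0.12}, {"tx": 11, "ty": 3.4, "tz": 0.9, "rx": 0, "ry": 0, "rz": -0.18}, {"tx": 14.7, "ty": 4.6, "tz": 1.2, "rx": 0, "ry": 0, "rz": -0.24}, {"tx": 18.4, "ty": 5.7, "tz": 1.5, "rx": 0, "ry": 0, "rz": -0.305}], claw=5)

```text
time: 2.77
position: [0.4602, -0.0603, 0.361]
tool_rot: [0.661, 0.751, 0.0, 0.0]
ft_force: [0.4, -0.4, -0.6]
grip_width: 0.0614
```

Run:
```python
from h import *
np.set_printoptions(precision=4,suppress=True)
to([.46,-.06,.36],.126)
for n in['wrist','top','scene']:
    c=cam(n,n+'1');print(n)
    for l,z in [('canister',0),('keeper',.125),('cap_top',.128),('press_pad',.128),('hinge_axis',.102)]:
        for r in robot.tip_of(l,n)[:2]:
            print(l,round(r['p'],2),np.round(r['xy'],1),dep(c,r['xy']), atz(c,r['xy'],z))
    if n=='scene': continue
    hsv=cv2.cvtColor(c['color'],cv2.COLOR_RGB2HSV)
    zm=c['z_map'];vs,us=np.mgrid[:480,:640]
    K=np.linalg.inv(c['intrinsics']);P=np.stack([us,vs,np.ones_like(us)],-1)@K.T*zm[...,None]
    P=P@c['W'][:3,:3].T+c['W'][:3,3]
    m=(hsv[...,0]>=5)&(hsv[...,0]<=17)&(hsv[...,1]>150)&(zm>0)&(abs(P[...,0]-.53)<.1)&(abs(P[...,1]+.05)<.09)
    t=m&(abs(P[...,2]-.128)<.006); f=m&(P[...,2]>.143)&(P[...,2]<.153)
    for nm,k in(('disc',t),('fin',f)):
        q=P[k];print(nm,len(q),np.median(q[:,2]),q.mean(0))
        if len(q)>5:
            r=cv2.minAreaRect((q[:,:2]*1000).astype(np.float32));print(r)
            (cx,cy),rad=cv2.minEnclosingCircle((q[:,:2]*1000).astype(np.float32));print(cx,cy,rad)
```

```text
t 2.7667 pos [ 0.4602 -0.0603  0.361 ] F [ 0.4 -0.4 -0.6] d cm [ 0.03 -0.02  0.1 ] rv [0.001 0.001 0.001] q [-0.37  0.13  1.58 -0.    1.43 -0.5 ]
wrist
canister 0.79 [374.6 185.2] [ 0.5135 -0.033   0.1292] [ 0.533  -0.0478  0.    ]
canister 0.59 [182.6 305.1] [ 0.2968 -0.2315  0.055 ] [ 0.2795 -0.2591  0.    ]
keeper 0.84 [321.4 198.6] [ 0.4605 -0.0545  0.1255] [ 0.4605 -0.0546  0.125 ]
cap_top 0.74 [393.6 204.3] [ 0.5326 -0.0473  0.1485] [ 0.5368 -0.0505  0.128 ]
cap_top 0.69 [180.9 302.4] [ 0.2932 -0.2298  0.0511] [ 0.3177 -0.1917  0.128 ]
press_pad 0.58 [371.2 230.3] [ 0.5177 -0.0811  0.1292] [ 0.5179 -0.0814  0.128 ]
hinge_axis 0.81 [445.9 205.1] [ 0.5997 -0.0476  0.1048] [ 0.6006 -0.048   0.102 ]
disc 1823 0.1291586427713135 [ 0.5234 -0.0571  0.1291]
((531.5592651367188, -52.1890869140625), (102.84937286376953, 94.97638702392578), 43.69696807861328)
525.9529418945312 -49.19306945800781 56.42475509643555
fin 347 0.14687636667529047 [ 0.5314 -0.0507  0.1467]
((534.4381713867188, -50.07328796386719), (12.371443748474121, 83.44603729248047), 8.347025871276855)
533.685546875 -50.2068
[... 179 characters left out ...]
2  0.125 ]
disc 0 nan [nan nan nan]
fin 0 nan [nan nan nan]
scene
canister 0.62 [272.3 258.4] [ 0.481  -0.0316  0.0464] [ 0.5286 -0.0489  0.    ]
keeper 0.85 [285.3 233.3] [ 0.4565 -0.0538  0.1219] [ 0.453  -0.0524  0.125 ]
cap_top 0.83 [265.4 210.2] [ 0.5263 -0.0435  0.1343] [ 0.5342 -0.0463  0.128 ]
cap_top 0.7 [269.9 258.2] [ 0.4861 -0.0283  0.0443] [0.3999 0.0024 0.128 ]
press_pad 0.55 [284.5 206.5] [ 0.5293 -0.086   0.1261] [ 0.527  -0.0851  0.128 ]
press_pad 0.18 [399.9 237.1] [ 0.4265 -0.307   0.0315] [ 0.3371 -0.2344  0.128 ]
hinge_axis 0.67 [255.7 202.8] [ 0.5672 -0.0389  0.1276] [ 0.6006 -0.05    0.102 ]
  return _methods._mean(a, axis=axis, dtype=dtype,
  ret = ret.dtype.type(ret / rcount)
<stdin>:17: RuntimeWarning: Mean of empty slice.
  ret = um.true_divide(
```

View pics/wrist1.png

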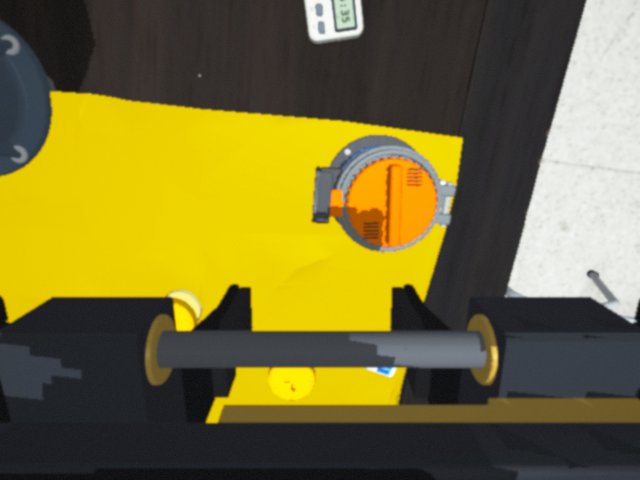

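Run:
```python
from h import *
to([.534,-.0505,.175],.146)
```

```text
t 3.6667 pos [ 0.4596 -0.0623  0.3608] F [-0.2  0.1  0.3] d cm [ 0.25  7.52 18.58] rv [-0.    -0.    -0.022] q [-0.38  0.13  1.58  0.    1.43 -0.5 ]
```

Request:
send_rows(deltas=[{"tx": 0, "ty": 1.5, "tz": 3.7, "rx": 0, "ry": 0, "rz": -0.01}, {"tx": 0.1, "ty": 3, "tz": 7.4, "rx": 0, "ry": 0, "rz": -0.02}, {"tx": 0.2, "ty": 4.5, "tz": 11.1, "rx": 0, "ry": 0, "rz": -0.02}, {"tx": 0.2, "ty": 6, "tz": 14.8, "rx": 0, "ry": 0, "rz": -0.02}, {"tx": 0.2, "ty": 7.5, "tz": 18.2, "rx": 0, "ry": 0, "rz": -0.02}], claw=4)

```text
time: 4.08
position: [0.5342, -0.0506, 0.177]
tool_rot: [0.654, 0.756, -0.0, -0.0]
ft_force: [0.1, 0.0, 0.9]
grip_width: 0.0403
```

Run:
```python
from h import *
to([.534,-.0505,.131],.146)
```

```text
t 4.0833 pos [ 0.5342 -0.0506  0.177 ] F [0.1 0.  0.9] d cm [ 0.01 -0.02  4.6 ] rv [-0.    -0.    -0.002] q [-0.3   0.44  1.68 -0.    1.02 -0.45]
```

Request:
send_rows(deltas=[{"tx": 0, "ty": 0, "tz": 1.5, "rx": 0, "ry": 0, "rz": 0}, {"tx": 0, "ty": 0, "tz": 3, "rx": 0, "ry": 0, "rz": 0}, {"tx": 0, "ty": 0, "tz": 4.1, "rx": 0, "ry": 0, "rz": 0}, {"tx": 0, "ty": 0, "tz": 4.6, "rx": 0, "ry": 0, "rz": 0}, {"tx": 0, "ty": 0, "tz": 4.6, "rx": 0, "ry": 0, "rz": 0}])

```text
time: 4.5
position: [0.5332, -0.0506, 0.1316]
tool_rot: [0.654, 0.756, -0.001, -0.001]
ft_force: [-0.1, 0.4, 0.7]
grip_width: 0.0403
```

Request:
send_rows(deltas=[{"tx": 0, "ty": 0, "tz": 0, "rx": 0, "ry": 0, "rz": 0}, {"tx": 0, "ty": 0, "tz": 0, "rx": 0, "ry": 0, "rz": 0}, {"tx": 0, "ty": 0, "tz": 0, "rx": 0, "ry": 0, "rz": 0}, {"tx": 0, "ty": 0, "tz": 0, "rx": 0, "ry": 0, "rz": 0}, {"tx": 0, "ty": 0, "tz": 0, "rx": 0, "ry": 0, "rz": 0}], claw=0.5, squeeze=15)

```text
time: 4.92
position: [0.5342, -0.051, 0.1336]
tool_rot: [0.654, 0.756, 0.0, 0.001]
ft_force: [1.1, -0.7, 0.7]
grip_width: 0.0147
```

Run:
```python
from h import *
to([.534,-.0505,.131],.146);o=robot.get_obs();print(o['moment'],o['grip_width'])
```

```text
t 4.9167 pos [ 0.5342 -0.051   0.1336] F [ 1.1 -0.7  0.7] d cm [ 0.05 -0.01  0.26] rv [ 0.001  0.001 -0.002] q [-0.3   0.5   1.72  0.    0.92 -0.45]
[ 0.00498977 -0.12335487  0.01186079] 0.01469779147020039
```

Request:
send_rows(deltas=[{"tx": 0, "ty": 0, "tz": 0, "rx": 0, "ry": 0, "rz": 0}, {"tx": 0, "ty": 0, "tz": 0, "rx": 0, "ry": 0, "rz": 0}, {"tx": 0, "ty": 0, "tz": 0.3, "rx": 0, "ry": 0, "rz": 0}, {"tx": 0, "ty": 0, "tz": 0.6, "rx": 0, "ry": 0, "rz": 0}, {"tx": 0, "ty": 0, "tz": 0.8, "rx": 0, "ry": 0, "rz": 0}])

```text
time: 5.33
position: [0.5335, -0.0509, 0.1247]
tool_rot: [0.654, 0.756, -0.0, -0.0]
ft_force: [-1.5, 0.2, 4.8]
grip_width: 0.0051
```

Request:
send_rows(deltas=[{"tx": 0, "ty": 0, "tz": 0.1, "rx": 0, "ry": 0, "rz": 0}, {"tx": 0, "ty": 0, "tz": 0.2, "rx": 0, "ry": 0, "rz": 0}])

```text
time: 5.5
position: [0.5335, -0.0509, 0.1231]
tool_rot: [0.654, 0.756, -0.0, -0.0]
ft_force: [-2.6, -0.5, 5.6]
grip_width: 0.0051
```

Run:
```python
from h import *
to([.534,-.0505,.12],.146);o=robot.get_obs();print(o['moment'],o['grip_width'])
```

```text
t 5.5 pos [ 0.5335 -0.0509  0.1231] F [-2.6 -0.5  5.6] d cm [0.04 0.05 0.31] rv [-0.001 -0.    -0.002] q [-0.3   0.52  1.73 -0.    0.89 -0.45]
[-0.06331995  0.20984424  0.00330822] 0.005054093183058729
```

Run:
```python
from h import *
for n in['scene','wrist']:
    c=cam(n,n+'2')
i=cv2.imread('pics/scene2.png');cv2.imwrite('pics/s2z.png',cv2.resize(i[150:310,180:380],None,fx=4,fy=3.7,interpolation=2))
```

```text
(no output)
```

View pics/s2z.png

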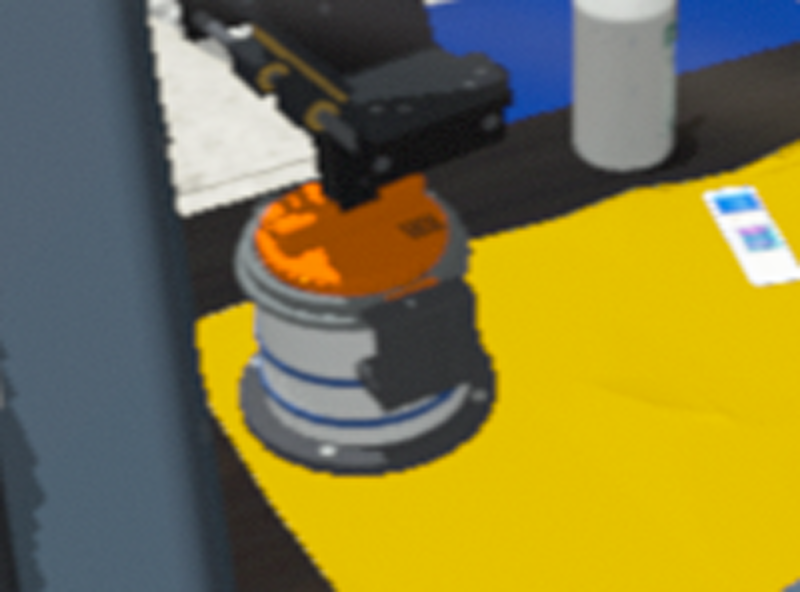

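View pics/wrist2.png

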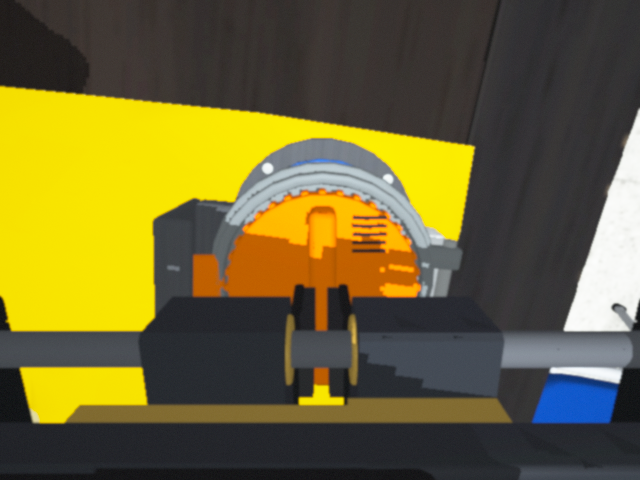

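Request:
send_rows(deltas=[{"tx": 0, "ty": 0, "tz": 0.1, "rx": 0, "ry": 0, "rz": 0}, {"tx": 0, "ty": 0, "tz": 0.2, "rx": 0, "ry": 0, "rz": 0}, {"tx": 0, "ty": 0, "tz": 0.3, "rx": 0, "ry": 0, "rz": 0}], claw=0, squeeze=15)

```text
time: 5.85
position: [0.5347, -0.051, 0.1207]
tool_rot: [0.654, 0.756, 0.001, 0.001]
ft_force: [-1.4, 0.2, 6.7]
grip_width: 0.0004
```

Run:
```python
from h import *
to([.534,-.0505,.12],.146);o=robot.get_obs();print(o['moment'],o['grip_width'])
c=cam('wrist','wrist3');c=cam('scene','scene3')
i=cv2.imread('pics/scene3.png');cv2.imwrite('pics/s3z.png',cv2.resize(i[180:240,230:320],None,fx=8,fy=8,interpolation=2))
i=cv2.imread('pics/wrist3.png');cv2.imwrite('pics/w3z.png',cv2.resize(i[180:420,200:440],None,fx=2.5,fy=2.5,interpolation=2))
```

```text
t 5.85 pos [ 0.5347 -0.051   0.1207] F [-1.4  0.2  6.7] d cm [ 0.06 -0.06  0.07] rv [ 0.002  0.001 -0.002] q [-0.3   0.52  1.73  0.    0.88 -0.45]
[0.07534427 0.00298003 0.00567217] 0.000372494897228414
```

View pics/s3z.png

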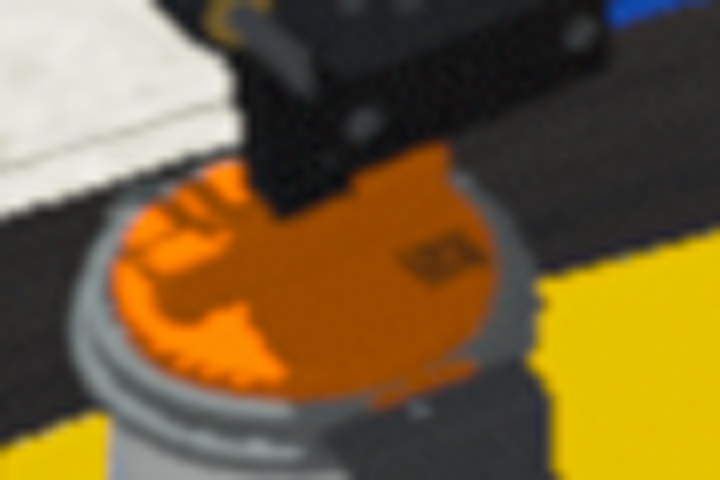

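View pics/w3z.png

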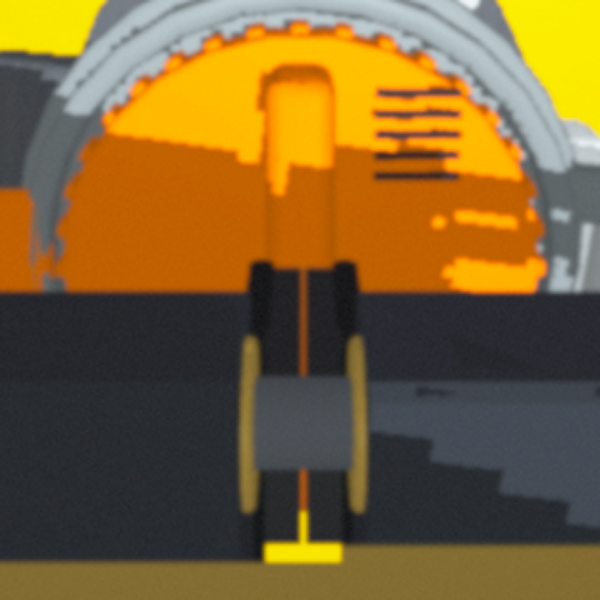

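Run:
```python
from h import *
np.set_printoptions(precision=4,suppress=True)
c=cam('wrist')
for p in [(320,220),(320,235),(320,260),(280,240),(370,235),(345,220),(305,300),(320,290),(337,300),(318,350),(170,250)]: print(p,dep(c,p),c['color'][p[1],p[0]])
c=cam('scene')
for p in [(265,206),(266,203),(270,203),(262,200),(255,215),(285,215),(280,200),(275,203),(282,199),(260,204)]: print(p,dep(c,p),c['color'][p[1],p[0]])
o=robot.get_obs();print(o['position'],o['ft_force'],o['q'],o['grip_width'])
```

```text
(320, 220) [ 0.5287 -0.012   0.142 ] [255 185   0]
(320, 235) [ 0.5297 -0.0185  0.1417] [255 185   0]
(320, 260) [ 0.5313 -0.0295  0.1417] [194  95   0]
(280, 240) [ 0.512  -0.0285  0.1228] [196  97   0]
(370, 235) [ 0.5537 -0.02    0.1227] [236 127  39]
(345, 220) [ 0.5408 -0.0144  0.1235] [255 191   0]
(305, 300) [ 0.527  -0.0409  0.1593] [25 23 27]
(320, 290) [ 0.5332 -0.0428  0.1426] [87 53 31]
(337, 300) [ 0.5395 -0.0394  0.1588] [27 25 25]
(318, 350) [ 0.5295 -0.0204  0.23  ] [77 79 87]
(170, 250) [ 0.4616 -0.0402  0.1248] [64 66 71]
(265, 206) [ 0.5268 -0.0437  0.1443] [42 26 21]
(266, 203) [ 0.5254 -0.0459  0.1518] [19 21 22]
(270, 203) [ 0.5286 -0.0554  0.1463] [17 18 20]
(262, 200) [ 0.5338 -0.0413  0.1553] [23 25 26]
(255, 215) [ 0.5242 -0.0203  0.1324] [153  72   0]
(285, 215) [ 0.5057 -0.0761  0.1242] [133  65   0]
(280, 200) [ 0.5353 -0.0798  0.1408] [147  70   0]
(275, 203) [ 0.5329 -0.0676  0.1392] [155  74   0]
(282, 199) [ 0.5361 -0.0846  0.141 ] [145  70   0]
(260, 204) [ 0.5626 -0.0462  0.125 ] [218 101   0]
[ 0.5346 -0.051   0.1207] [-1.2893  0.3422  8.2002] [-0.3035  0.5223  1.7324  0.0003  0.885  -0.4475] 0.0006547266354793489
```

Request:
send_rows(deltas=[{"tx": 0, "ty": 0, "tz": -1, "rx": 0, "ry": 0, "rz": 0}, {"tx": 0, "ty": 0, "tz": -3, "rx": 0, "ry": 0, "rz": 0}, {"tx": 0, "ty": 0, "tz": -5, "rx": 0, "ry": 0, "rz": 0}, {"tx": 0, "ty": 0, "tz": -5, "rx": 0, "ry": 0, "rz": 0}])

```text
time: 6.38
position: [0.5363, -0.0515, 0.1733]
tool_rot: [0.654, 0.756, 0.001, 0.003]
ft_force: [0.4, -0.2, 0.1]
grip_width: 0.0004
```

Run:
```python
from h import *
np.set_printoptions(precision=4,suppress=True)
c=cam('scene','scene4');o=robot.get_obs();print(o['position'],o['ft_force'],o['grip_width'])
i=cv2.imread('pics/scene4.png');cv2.imwrite('pics/s4z.png',cv2.resize(i[160:235,220:320],None,fx=8,fy=8,interpolation=2))
zm=c['z_map'];vs,us=np.mgrid[:480,:640]
K=np.linalg.inv(c['intrinsics']);P=np.stack([us,vs,np.ones_like(us)],-1)@K.T*zm[...,None]
P=P@c['W'][:3,:3].T+c['W'][:3,3]
m=(c['color'].max(-1)<45)&(abs(P[...,0]-.535)<.03)&(abs(P[...,1]+.051)<.03)&(P[...,2]>.1)
q=P[m];i=q[:,2].argsort()[:12];print(q[i])
```

```text
[ 0.5353 -0.0512  0.1717] [ 0.5748 -0.5773 -0.7683] 0.0005424010294548844
[[ 0.543  -0.0427  0.1965]
 [ 0.5304 -0.0582  0.1966]
 [ 0.5304 -0.0624  0.1975]
 [ 0.5354 -0.0439  0.1982]
 [ 0.5258 -0.044   0.1993]
 [ 0.5274 -0.0551  0.1993]
 [ 0.5271 -0.0487  0.1994]
 [ 0.5263 -0.0422  0.1996]
 [ 0.5257 -0.0502  0.1997]
 [ 0.5274 -0.0468  0.1998]
 [ 0.5412 -0.0423  0.2   ]
 [ 0.5283 -0.0514  0.2   ]]
```

View pics/s4z.png

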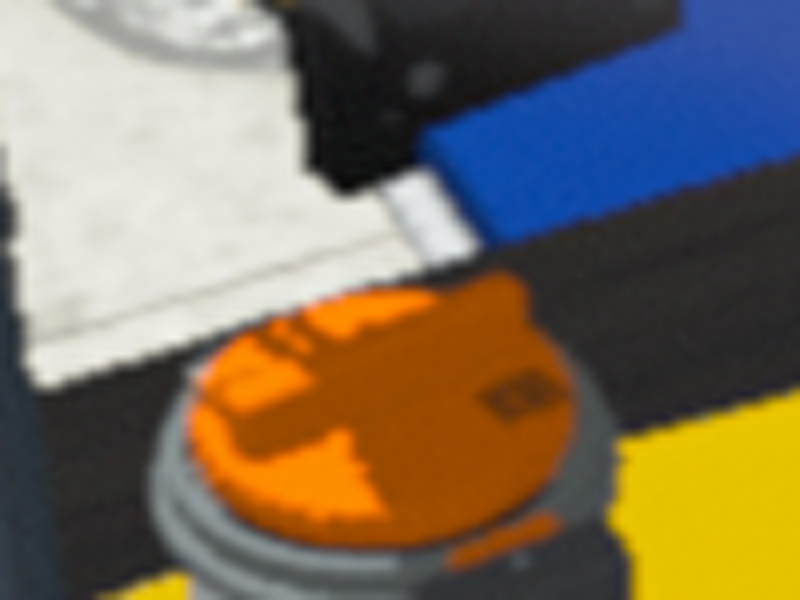

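Request:
send_rows(deltas=[{"tx": 0, "ty": 0, "tz": 0.5, "rx": 0, "ry": 0, "rz": 0}, {"tx": 0, "ty": 0, "tz": 1, "rx": 0, "ry": 0, "rz": 0}, {"tx": 0, "ty": 0, "tz": 1.5, "rx": 0, "ry": 0, "rz": 0}, {"tx": 0, "ty": 0, "tz": 2, "rx": 0, "ry": 0, "rz": 0}, {"tx": 0, "ty": 0, "tz": 2.5, "rx": 0, "ry": 0, "rz": 0}], claw=3.5)

```text
time: 6.85
position: [0.5331, -0.0507, 0.1433]
tool_rot: [0.654, 0.756, -0.0, -0.001]
ft_force: [0.1, -0.7, 0.3]
grip_width: 0.0261
```

Run:
```python
from h import *
to([.534,-.0505,.11],.146);o=robot.get_obs();print(o['grip_width'])
```

```text
t 6.85 pos [ 0.5331 -0.0507  0.1433] F [ 0.1 -0.7  0.3] d cm [0.   0.1  3.33] rv [-0.002 -0.001 -0.002] q [-0.3   0.49  1.71 -0.    0.94 -0.45]
0.026061579681484034
```

Request:
send_rows(deltas=[{"tx": 0, "ty": 0, "tz": 0, "rx": 0, "ry": 0, "rz": 0}, {"tx": 0, "ty": 0, "tz": 1, "rx": 0, "ry": 0, "rz": 0}, {"tx": 0, "ty": 0, "tz": 2, "rx": 0, "ry": 0, "rz": 0}, {"tx": 0, "ty": 0, "tz": 2.8, "rx": 0, "ry": 0, "rz": 0}, {"tx": 0, "ty": 0, "tz": 3.4, "rx": 0, "ry": 0, "rz": 0}])

```text
time: 7.27
position: [0.5332, -0.0507, 0.1094]
tool_rot: [0.654, 0.756, -0.0, -0.001]
ft_force: [-0.1, 0.8, 0.6]
grip_width: 0.0349
```

Request:
send_rows(deltas=[{"tx": 0, "ty": 0, "tz": 0, "rx": 0, "ry": 0, "rz": 0}, {"tx": 0, "ty": 0, "tz": 0, "rx": 0, "ry": 0, "rz": 0}, {"tx": 0, "ty": 0, "tz": 0, "rx": 0, "ry": 0, "rz": 0}, {"tx": 0, "ty": 0, "tz": 0, "rx": 0, "ry": 0, "rz": 0}, {"tx": 0, "ty": 0, "tz": 0, "rx": 0, "ry": 0, "rz": 0}], claw=0.5, squeeze=20)

```text
time: 7.68
position: [0.5347, -0.051, 0.1114]
tool_rot: [0.654, 0.756, 0.001, 0.001]
ft_force: [0.7, 0.8, -0.5]
grip_width: 0.0116
```

Run:
```python
from h import *
to([.534,-.0505,.10],.146);o=robot.get_obs();print(o['moment'],o['grip_width'])
```

```text
t 7.6833 pos [ 0.5347 -0.051   0.1114] F [ 0.7  0.8 -0.5] d cm [ 0.06 -0.07  1.14] rv [ 0.002  0.001 -0.002] q [-0.3   0.54  1.74  0.    0.86 -0.45]
[ 0.00320827 -0.10810805  0.0636538 ] 0.011635788681295467
```

Request:
send_rows(deltas=[{"tx": 0, "ty": 0, "tz": 0, "rx": 0, "ry": 0, "rz": 0}, {"tx": 0, "ty": 0, "tz": 0.3, "rx": 0, "ry": 0, "rz": 0}, {"tx": 0, "ty": 0, "tz": 0.6, "rx": 0, "ry": 0, "rz": 0}, {"tx": 0, "ty": 0, "tz": 0.8, "rx": 0, "ry": 0, "rz": 0}, {"tx": 0, "ty": 0, "tz": 1, "rx": 0, "ry": 0, "rz": 0}])

```text
time: 8.1
position: [0.5343, -0.051, 0.1019]
tool_rot: [0.654, 0.756, 0.0, 0.001]
ft_force: [-2.3, 0.3, 16.5]
grip_width: 0.0116
```

Run:
```python
from h import *
np.set_printoptions(precision=4,suppress=True)
to([.534,-.0505,.10],.146);o=robot.get_obs();print(o['moment'],o['grip_width'])
c=cam('wrist','wrist5')
for p in [(320,220),(320,235),(280,240),(370,235),(345,220)]: print(p,dep(c,p),c['color'][p[1],p[0]])
```

```text
t 8.1 pos [ 0.5343 -0.051   0.1019] F [-2.3  0.3 16.5] d cm [ 0.05 -0.02  0.19] rv [ 0.001  0.001 -0.002] q [-0.3   0.55  1.75 -0.    0.84 -0.45]
[0.0875 0.3612 0.042 ] 0.011608148661249637
(320, 220) [ 0.528  -0.0092  0.1361] [235 120   0]
(320, 235) [ 0.5288 -0.0145  0.1386] [255 187   0]
(280, 240) [ 0.5127 -0.0241  0.1193] [255 190   0]
(370, 235) [ 0.5506 -0.0161  0.1205] [216 114  46]
(345, 220) [ 0.539  -0.0113  0.1198] [255 193   0]
```

Request:
send_rows(deltas=[{"tx": 0, "ty": 0, "tz": 0, "rx": 0, "ry": 0, "rz": -0.06}, {"tx": 0, "ty": 0, "tz": 0, "rx": 0, "ry": 0, "rz": -0.14}, {"tx": 0, "ty": 0, "tz": 0, "rx": 0, "ry": 0, "rz": -0.22}, {"tx": 0, "ty": 0, "tz": 0, "rx": 0, "ry": 0, "rz": -0.3}, {"tx": 0, "ty": 0, "tz": 0, "rx": 0, "ry": 0, "rz": -0.38}])

```text
time: 8.57
position: [0.5345, -0.0509, 0.1022]
tool_rot: [0.498, 0.867, 0.0, 0.001]
ft_force: [-0.9, 1.4, 8.8]
grip_width: 0.0121
```

Run:
```python
from h import *
to([.534,-.0505,.10],1.2);o=robot.get_obs();print(o['moment'],o['grip_width'])
```

```text
t 8.5667 pos [ 0.5345 -0.0509  0.1022] F [-0.9  1.4  8.8] d cm [ 0.06 -0.02  0.22] rv [ 0.001  0.002 -0.672] q [-0.3   0.55  1.75  0.    0.84 -0.83]
[ 0.16363598  0.02874778 -0.02885474] 0.0121414529351572
```

Request:
send_rows(deltas=[{"tx": 0, "ty": 0, "tz": 0.1, "rx": 0, "ry": 0, "rz": -0.08}, {"tx": 0, "ty": 0, "tz": 0.15, "rx": 0, "ry": 0, "rz": -0.16}, {"tx": 0, "ty": 0, "tz": 0.15, "rx": 0, "ry": 0, "rz": -0.24}, {"tx": 0, "ty": 0, "tz": 0.15, "rx": 0, "ry": 0, "rz": -0.32}, {"tx": 0, "ty": 0, "tz": 0.15, "rx": 0, "ry": 0, "rz": -0.4}])

```text
time: 8.98
position: [0.5347, -0.0508, 0.1019]
tool_rot: [0.316, 0.949, 0.0, 0.001]
ft_force: [-3.0, 2.3, 17.3]
grip_width: 0.0116
```

Run:
```python
from h import *
np.set_printoptions(precision=4,suppress=True)
to([.534,-.0505,.10],1.2);o=robot.get_obs();print(o['moment'],o['grip_width'])
c=cam('wrist','wrist6')
for p in [(320,220),(320,235),(280,240),(370,235),(345,220)]: print(p,dep(c,p),c['color'][p[1],p[0]])
```

```text
t 8.9833 pos [ 0.5347 -0.0508  0.1019] F [-3.   2.3 17.3] d cm [ 0.07 -0.02  0.19] rv [ 0.001  0.003 -0.272] q [-0.3   0.55  1.75  0.    0.84 -1.23]
[ 0.447   0.3537 -0.0671] 0.011553327915335755
(320, 220) [ 0.5008 -0.0257  0.1358] [177  88   0]
(320, 235) [ 0.505  -0.0289  0.1386] [194  97   0]
(280, 240) [ 0.5006 -0.0473  0.1184] [195  99   0]
(370, 235) [ 0.5218 -0.0147  0.1197] [110  61  28]
(345, 220) [ 0.51   -0.0194  0.1201] [255 194   0]
```

View pics/wrist6.png

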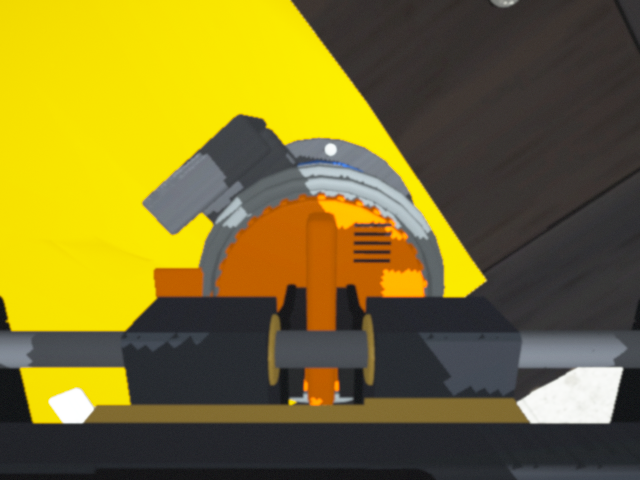

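Request:
send_rows(deltas=[{"tx": 0, "ty": 0, "tz": 0, "rx": 0, "ry": 0, "rz": -0.08}, {"tx": 0, "ty": 0, "tz": 0, "rx": 0, "ry": 0, "rz": -0.14}, {"tx": 0, "ty": 0, "tz": 0, "rx": 0, "ry": 0, "rz": -0.19}])

```text
time: 9.28
position: [0.5348, -0.0507, 0.1019]
tool_rot: [0.225, 0.974, 0.0, 0.001]
ft_force: [-2.9, 2.2, 16.8]
grip_width: 0.0118
```

Run:
```python
from h import *
to([.534,-.0505,.10],1.2);o=robot.get_obs();print(o['moment'],o['grip_width'])
```

```text
t 9.2833 pos [ 0.5348 -0.0507  0.1019] F [-2.9  2.2 16.8] d cm [ 0.08 -0.02  0.19] rv [ 0.001  0.003 -0.084] q [-0.3   0.55  1.75  0.    0.84 -1.42]
[ 0.51721435  0.28489688 -0.05808258] 0.011788944493963872
```

Now creep onto the stop.

Request:
send_rows(deltas=[{"tx": 0, "ty": 0, "tz": 0, "rx": 0, "ry": 0, "rz": -0.03}, {"tx": 0, "ty": 0, "tz": 0, "rx": 0, "ry": 0, "rz": -0.06}])

```text
time: 9.45
position: [0.5348, -0.0507, 0.1019]
tool_rot: [0.197, 0.98, 0.0, 0.002]
ft_force: [-3.0, 1.0, 16.9]
grip_width: 0.012
```

Run:
```python
from h import *
to([.534,-.0505,.10],1.2);o=robot.get_obs();print(o['moment'],o['grip_width'])
```

```text
t 9.45 pos [ 0.5348 -0.0507  0.1019] F [-3.   1.  16.9] d cm [ 0.08 -0.01  0.19] rv [ 0.001  0.003 -0.026] q [-0.3   0.55  1.75  0.    0.84 -1.48]
[ 0.38446683  0.36750357 -0.30768335] 0.011971688304770389
```

Request:
send_rows(deltas=[{"tx": 0, "ty": 0, "tz": 0, "rx": 0, "ry": 0, "rz": -0.03}, {"tx": 0, "ty": 0, "tz": 0, "rx": 0, "ry": 0, "rz": -0.06}])

```text
time: 9.62
position: [0.5349, -0.0507, 0.1018]
tool_rot: [0.168, 0.986, 0.0, 0.002]
ft_force: [-1.3, 1.8, 15.4]
grip_width: 0.0125
```

Run:
```python
from h import *
to([.534,-.0505,.10],1.2);o=robot.get_obs();print(o['moment'],o['grip_width'])
```

```text
t 9.6167 pos [ 0.5349 -0.0507  0.1018] F [-1.3  1.8 15.4] d cm [ 0.09 -0.01  0.18] rv [0.001 0.003 0.033] q [-0.3   0.55  1.75  0.    0.84 -1.54]
[ 0.38884712  0.13515103 -0.39654334] 0.012463210846108333
```

Request:
send_rows(deltas=[{"tx": 0, "ty": 0, "tz": 0, "rx": 0, "ry": 0, "rz": 0}, {"tx": 0, "ty": 0, "tz": 0, "rx": 0, "ry": 0, "rz": 0}, {"tx": 0, "ty": 0, "tz": 0, "rx": 0, "ry": 0, "rz": 0}, {"tx": 0, "ty": 0, "tz": 0, "rx": 0, "ry": 0, "rz": 0}, {"tx": 0, "ty": 0, "tz": 0, "rx": 0, "ry": 0, "rz": 0}], claw=3.5)

```text
time: 10.03
position: [0.5352, -0.0515, 0.1008]
tool_rot: [0.168, 0.986, -0.0, 0.002]
ft_force: [-0.3, -1.1, 7.3]
grip_width: 0.0331
```

Request:
send_rows(deltas=[{"tx": 0, "ty": 0, "tz": -1.5, "rx": 0, "ry": 0, "rz": 0}, {"tx": 0, "ty": 0, "tz": -5, "rx": 0, "ry": 0, "rz": 0}, {"tx": 0, "ty": 0, "tz": -9, "rx": 0, "ry": 0, "rz": 0}, {"tx": 2, "ty": 0, "tz": -12.5, "rx": 0, "ry": 0, "rz": 0}, {"tx": 4.5, "ty": 0, "tz": -15.5, "rx": 0, "ry": 0, "rz": 0}])

```text
time: 10.45
position: [0.493, -0.0369, 0.2567]
tool_rot: [0.168, 0.986, -0.0, 0.002]
ft_force: [0.9, 0.1, 0.4]
grip_width: 0.035
```

Run:
```python
from h import *
to([.42,-.055,.30],.06);o=robot.get_obs();print(o['moment'],o['grip_width'])
c=cam('scene','scene7');c=cam('wrist','wrist7')
```

```text
t 10.45 pos [ 0.493  -0.0369  0.2567] F [0.9 0.1 0.4] d cm [ 6.27 -4.13 -4.36] rv [0.002 0.004 1.173] q [-0.3   0.28  1.68 -0.    1.17 -1.53]
[ 0.09033461 -0.14069312 -0.01856972] 0.035030342269706805
```

View pics/scene7.png

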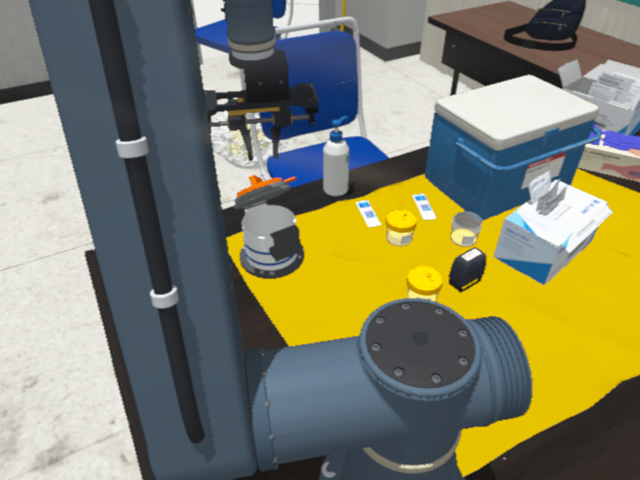

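Run:
```python
from h import *
to([.45,-.055,.25],1.62)
```

```text
t 10.55 pos [ 0.4909 -0.0354  0.2589] F [0.5 0.2 0.2] d cm [ 3.22 -3.2   0.87] rv [-0.001  0.007 -0.385] q [-0.3   0.27  1.69  0.    1.17 -1.53]
```

Request:
send_rows(deltas=[{"tx": 0.8, "ty": -0.8, "tz": 0, "rx": 0, "ry": 0, "rz": -0.1}, {"tx": 1.6, "ty": -1.6, "tz": 0, "rx": 0, "ry": 0, "rz": -0.2}, {"tx": 2.4, "ty": -2.4, "tz": 0, "rx": 0, "ry": 0, "rz": -0.3}, {"tx": 3.2, "ty": -3.2, "tz": 0.4, "rx": 0, "ry": 0, "rz": -0.38}, {"tx": 3.2, "ty": -3.2, "tz": 0.8, "rx": 0, "ry": 0, "rz": -0.38}], claw=0)

```text
time: 10.97
position: [0.4486, -0.0559, 0.2453]
tool_rot: [-0.022, 1.0, 0.0, -0.001]
ft_force: [-0.7, -0.1, 0.1]
grip_width: 0.0092
```

Run:
```python
from h import *
np.set_printoptions(precision=4,suppress=True)
to([.455,-.055,.172],1.62)
for n in['scene','wrist']:
    c=cam(n,n+'8')
    for l in ['lid_front','hinge_axis','cap_top','keeper']:
        for r in robot.tip_of(l,n)[:2]: print(n,l,round(r['p'],2),np.round(r['xy'],1),dep(c,r['xy']))
i=cv2.imread('pics/scene8.png');cv2.imwrite('pics/s8z.png',cv2.resize(i[60:280,180:380],None,fx=3,fy=2.7,interpolation=2))
```

```text
t 10.9667 pos [ 0.4486 -0.0559  0.2453] F [-0.7 -0.1  0.1] d cm [-0.66  0.06  7.33] rv [ 0.    -0.003 -0.006] q [-0.37  0.23  1.79 -0.    1.12 -1.99]
scene lid_front 0.74 [264.8 180.2] [ 0.5336 -0.051   0.1988]
scene hinge_axis 0.75 [256.3 202.8] [ 0.5995 -0.051   0.1023]
scene cap_top 0.73 [255.9 181.3] [ 0.5328 -0.0327  0.2028]
scene keeper 0.9 [286.6 232.4] [ 0.4562 -0.0565  0.1232]
wrist lid_front 0.54 [322.  373.6] [ 0.4518 -0.0552  0.3173]
wrist hinge_axis 0.86 [323.8 380.6] [ 0.4545 -0.0545  0.3171]
```

View pics/s8z.png

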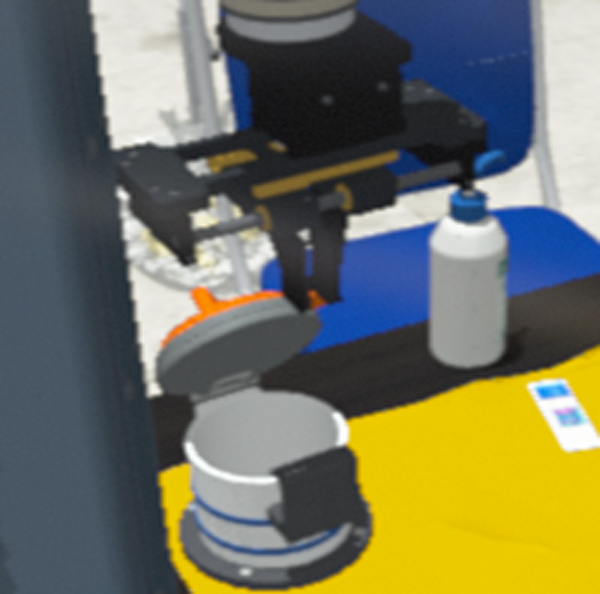

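View pics/wrist8.png

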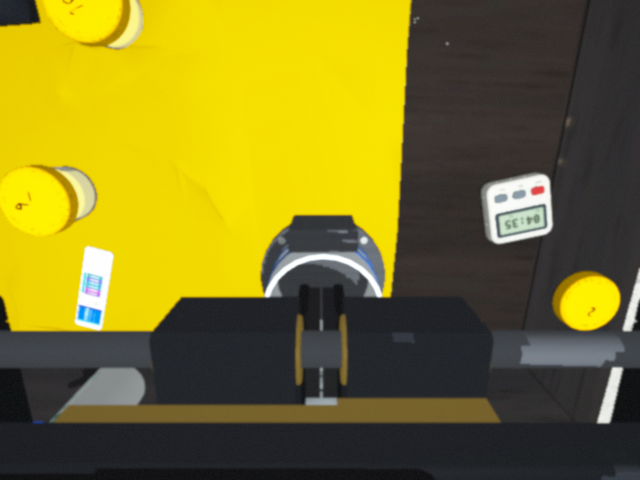

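Request:
send_rows(deltas=[{"tx": -0.2, "ty": 0, "tz": 2, "rx": 0, "ry": 0, "rz": 0}, {"tx": -0.4, "ty": 0, "tz": 4, "rx": 0, "ry": 0, "rz": 0}, {"tx": -0.6, "ty": 0, "tz": 6, "rx": 0, "ry": 0, "rz": 0}, {"tx": -0.8, "ty": 0, "tz": 7.2, "rx": 0, "ry": 0, "rz": 0}, {"tx": -2, "ty": 0, "tz": 7.2, "rx": 0, "ry": 0, "rz": 0}])

```text
time: 11.88
position: [0.4669, -0.0536, 0.1717]
tool_rot: [-0.021, 1.0, 0.001, -0.004]
ft_force: [1.0, 0.8, 0.0]
grip_width: 0.0004
```

Run:
```python
from h import *
to([.60,-.045,.172],1.62)
```

```text
t 11.8833 pos [ 0.4669 -0.0536  0.1717] F [1.  0.8 0. ] d cm [-13.33   0.29  -0.14] rv [ 0.003 -0.008 -0.007] q [-0.35  0.37  1.84 -0.    0.95 -1.97]
```

Push slowly, ~1.2 cm per row.

Request:
send_rows(deltas=[{"tx": -1.5, "ty": 0, "tz": 0, "rx": 0, "ry": 0, "rz": 0}, {"tx": -3, "ty": 0, "tz": 0, "rx": 0, "ry": 0, "rz": 0}, {"tx": -4.2, "ty": 0, "tz": 0, "rx": 0, "ry": 0, "rz": 0}, {"tx": -5.4, "ty": 0, "tz": 0, "rx": 0, "ry": 0, "rz": 0}, {"tx": -6.5, "ty": 0, "tz": 0, "rx": 0, "ry": 0, "rz": 0}])

```text
time: 12.3
position: [0.5356, -0.0517, 0.1742]
tool_rot: [-0.022, 1.0, 0.0, -0.001]
ft_force: [-1.3, -0.5, 1.9]
grip_width: 0.0004
```

Request:
send_rows(deltas=[{"tx": -1, "ty": 0, "tz": 0, "rx": 0, "ry": 0, "rz": 0}, {"tx": -2, "ty": 0, "tz": 0, "rx": 0, "ry": 0, "rz": 0}, {"tx": -3, "ty": 0, "tz": 0, "rx": 0, "ry": 0, "rz": 0}, {"tx": -4, "ty": 0, "tz": 0, "rx": 0, "ry": 0, "rz": 0}])

```text
time: 12.63
position: [0.5764, -0.0502, 0.1744]
tool_rot: [-0.022, 1.0, -0.0, 0.0]
ft_force: [-0.5, -0.5, 0.5]
grip_width: 0.0005
```

Run:
```python
from h import *
to([.63,-.045,.172],1.62)
c=cam('scene','scene9')
i=cv2.imread('pics/scene9.png');cv2.imwrite('pics/s9z.png',cv2.resize(i[60:280,180:380],None,fx=3,fy=2.7,interpolation=2))
```

```text
t 12.6333 pos [ 0.5764 -0.0502  0.1744] F [-0.5 -0.5  0.5] d cm [-5.38  0.29  0.24] rv [-0.     0.    -0.006] q [-0.28  0.5   1.58  0.    1.07 -1.89]
```

View pics/s9z.png

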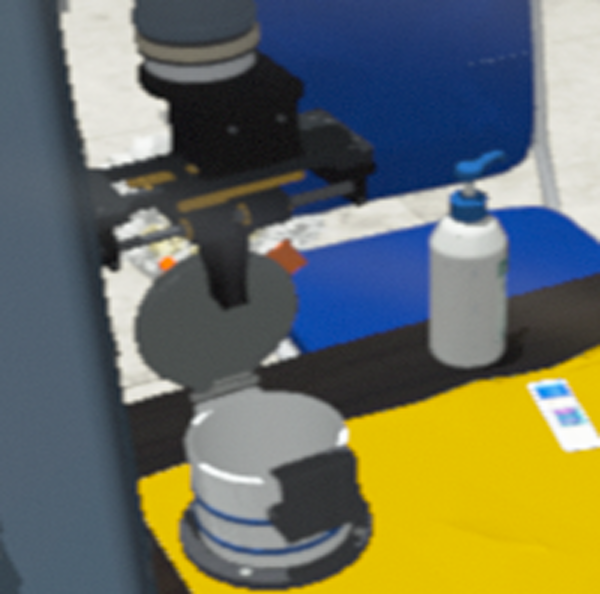

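Request:
send_rows(deltas=[{"tx": -1, "ty": 0, "tz": 0, "rx": 0, "ry": 0, "rz": 0}, {"tx": -2, "ty": 0, "tz": 0, "rx": 0, "ry": 0, "rz": 0}, {"tx": -3, "ty": 0, "tz": 0, "rx": 0, "ry": 0, "rz": 0}, {"tx": -4, "ty": 0, "tz": 0, "rx": 0, "ry": 0, "rz": 0}, {"tx": -4.6, "ty": 0, "tz": 0, "rx": 0, "ry": 0, "rz": 0}])

```text
time: 13.1
position: [0.62, -0.0482, 0.1738]
tool_rot: [-0.022, 1.0, 0.0, -0.003]
ft_force: [-10.0, -2.3, 6.0]
grip_width: 0.0009
```

Request:
send_rows(deltas=[{"tx": 0, "ty": 0, "tz": 0, "rx": 0, "ry": 0, "rz": 0}, {"tx": 0, "ty": 0, "tz": 0, "rx": 0, "ry": 0, "rz": 0}, {"tx": 0, "ty": 0, "tz": 0, "rx": 0, "ry": 0, "rz": 0}])

```text
time: 13.35
position: [0.6196, -0.0483, 0.1739]
tool_rot: [-0.022, 1.0, 0.0, -0.002]
ft_force: [-4.1, -0.2, 2.6]
grip_width: 0.0007
```

Run:
```python
from h import *
to([.50,-.045,.172],1.62)
c=cam('scene','scene10')
i=cv2.imread('pics/scene10.png');cv2.imwrite('pics/s10z.png',cv2.resize(i[60:280,180:380],None,fx=3,fy=2.7,interpolation=2))
for l in ['lid_front','hinge_axis']:
    for r in robot.tip_of(l,'scene')[:2]: print(l,round(r['p'],2),np.round(r['xy'],1),dep(c,r['xy']))
```

```text
t 13.35 pos [ 0.6196 -0.0483  0.1739] F [-4.1 -0.2  2.6] d cm [11.93  0.85  0.24] rv [ 0.    -0.004 -0.006] q [-0.26  0.55  1.47 -0.    1.13 -1.87]
lid_front 0.81 [240.6 144.5] [ 0.60879999 -0.03582923  0.24277289]
lid_front 0.22 [418.8 299.3] [ 0.04541871 -0.03278327  0.3414473 ]
hinge_axis 0.57 [254.  205.2] [ 0.59556336 -0.04400576  0.1010824 ]
```

View pics/s10z.png

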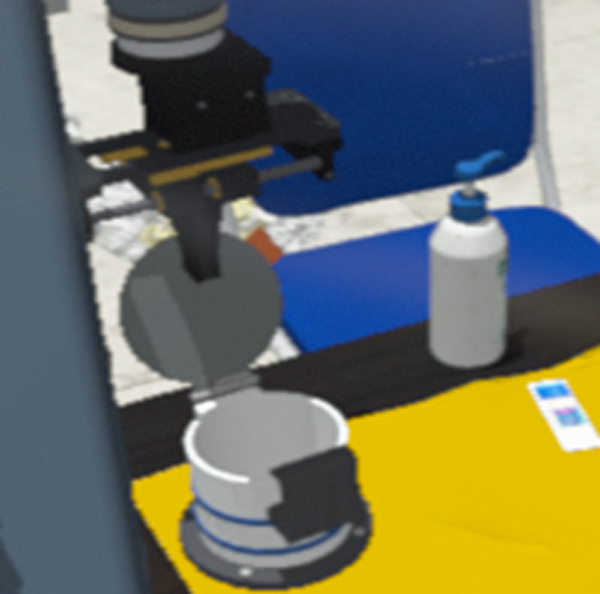

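Request:
send_rows(deltas=[{"tx": 1, "ty": 0, "tz": 0, "rx": 0, "ry": 0, "rz": 0}, {"tx": 3, "ty": 0, "tz": 0, "rx": 0, "ry": 0, "rz": 0}, {"tx": 6, "ty": 0, "tz": -1, "rx": 0, "ry": 0, "rz": 0}, {"tx": 9.5, "ty": 0, "tz": -3, "rx": 0, "ry": 0, "rz": 0}, {"tx": 13, "ty": 0, "tz": -5, "rx": 0, "ry": 0, "rz": 0}])

```text
time: 13.92
position: [0.4913, -0.0538, 0.2242]
tool_rot: [-0.022, 1.0, 0.0, 0.001]
ft_force: [-0.7, -0.2, -0.2]
grip_width: 0.0002
```

Request:
send_rows(deltas=[{"tx": 3, "ty": 0, "tz": -3, "rx": 0, "ry": 0, "rz": 0}, {"tx": 6, "ty": 0, "tz": -6, "rx": 0, "ry": 0, "rz": 0}, {"tx": 6, "ty": 0, "tz": -8, "rx": 0, "ry": 0, "rz": 0}, {"tx": 6, "ty": 0, "tz": -8, "rx": 0, "ry": 0, "rz": 0}])

```text
time: 14.25
position: [0.4342, -0.0575, 0.3094]
tool_rot: [-0.021, 1.0, -0.002, 0.007]
ft_force: [1.1, -0.9, 0.2]
grip_width: 0.0004
```

Run:
```python
from h import *
to([.50,-.045,.172],1.62)
for n in ['top','scene','wrist']:
    c=cam(n,n+'11')
    for l in ['lid_front','hinge_axis','cap_top','cup_left','cup_right','stamp','timer']:
        for r in robot.tip_of(l,n)[:1]: print(n,l,round(r['p'],2),np.round(r['xy'],1),dep(c,r['xy']).round(3),atz(c,r['xy'],0).round(3))
    if n=='scene':
        zm=c['z_map'];vs,us=np.mgrid[:480,:640]
        K=np.linalg.inv(c['intrinsics']);P=np.stack([us,vs,np.ones_like(us)],-1)@K.T*zm[...,None]
        P=P@c['W'][:3,:3].T+c['W'][:3,3]
        m=(abs(P[...,0]-.61)<.05)&(abs(P[...,1]+.047)<.03)&(P[...,2]>.13)&(P[...,2]<.24)&(c['color'].max(-1)<130)
        q=P[m];print(len(q)); k=np.polyfit(q[:,2],q[:,0],1);print('lid angle',np.pi/2+np.arctan(k[0]),q[:,2].max())
i=cv2.imread('pics/scene11.png');cv2.imwrite('pics/s11z.png',cv2.resize(i[60:280,180:380],None,fx=3,fy=2.7,interpolation=2))
```

```text
t 14.25 pos [ 0.4342 -0.0575  0.3094] F [ 1.1 -0.9  0.2] d cm [-6.45  1.04 13.82] rv [-0.005  0.013 -0.007] q [-0.39  0.13  1.73  0.    1.27 -2.  ]
top lid_front 0.8 [294.2 163.4] [ 0.637 -0.043  0.211] [ 0.7   -0.025  0.   ]
top hinge_axis 0.63 [295.6 191.3] [ 0.597 -0.038  0.101] [ 0.622 -0.03   0.   ]
top cup_left 0.86 [382.2 315.7] [ 0.286 -0.254  0.063] [ 0.285 -0.26   0.   ]
top cup_right 0.84 [405.7 252.5] [ 0.446 -0.317  0.058] [ 0.453 -0.326  0.   ]
top stamp 0.6 [423.6 318.8] [ 0.279 -0.354  0.079] [ 0.277 -0.369  0.   ]
top timer 0.65 [229.6 255.1] [0.378 0.01  0.641] [0.447 0.147 0.   ]
scene lid_front 0.58 [242.4 145.1] [ 2.011 -0.484 -0.595] [ 1.012 -0.167  0.   ]
scene hinge_axis 0.61 [258.5 205.1] [ 0.599 -0.055  0.095] [ 0.721 -0.097  0.   ]
scene cap_top 0.58 [283.6 232.1] [ 0.458 -0.051  0.125] [ 0.598 -0.108  0.   ]
scene cup_left 0.58 [419.7 301.9] [ 0.04  -0.03   0.344] [ 0.275 -0.252  0.   ]
scene cup_right 0.94 [400.1 237.3] [ 0.429 -0.309  0.028] [ 0.455 -0.331  0.   ]
scene stamp 0.6 [463. 287.] [ 0.265 -0.351  0.002] [ 0.267 -0.353  0.   ]
1219
lid angle 1.8999095278599765 0.22103680757345556
wrist cup_right 0.96 [102.8 203.3] [ 0.444 -0.293  0.058] [ 0.455 -0.325  0.   ]
wrist stamp 0.61 [51.7 39.5] [ 0.282 -0.329  0.052] [ 0.273 -0.362  0.   ]
wrist timer 0.6 [489.9 213.5] [0.444 0.148 0.017] [0.447 0.155 0.   ]
```

View pics/scene11.png

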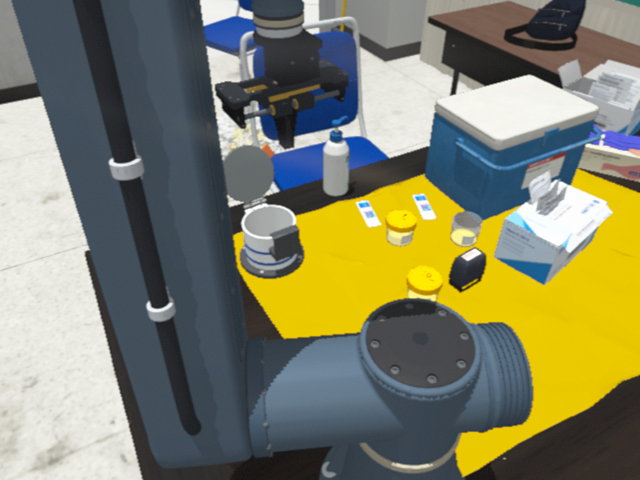

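View pics/top11.png

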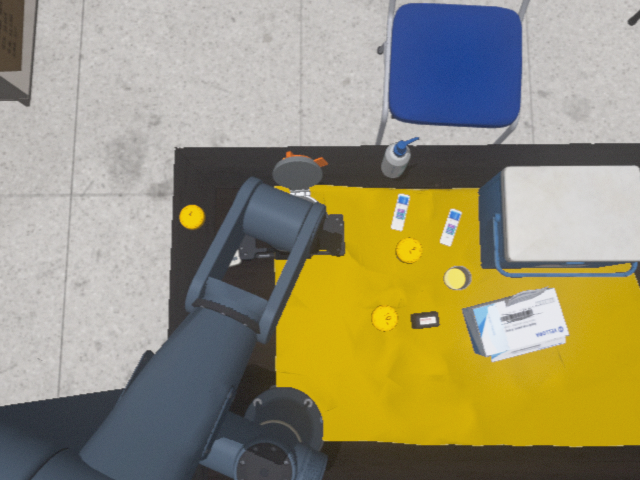

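The lid stands at 1.90 rad by itself, the bystanders are where they were, and the arm is clear. Handing in.

Run:
```python
from h import *
print(robot.hand_in());o=robot.get_obs();print(o['time'],o['ft_force'])
```

```text
the job is handed in; nothing more can be done
None
the job is handed in; nothing more can be done
```

The canister is open and the job is handed in. I gripped the fin, pressed the cap fully down with about 16 N and turned it counter-clockwise to its stop. There the turning moment rose from 0.06 to 0.40 N m. I let the cap spring up and the lid popped to about 1.0 rad. I then pushed the lid's front edge back with closed fingers.

**Last checks:**
- **Lid:** the depth fit gives 1.90 rad, standing open with nothing touching it.
- **Bystanders:** both cups, the stamp and the timer measured within about 8 mm of where they started. That is within the detection noise, and the pictures show nothing disturbed.
- **Arm:** it stood clear of everything at about 14.5 s of the 51 s allowed. The largest wrist force I read was about 17 N.

**What went wrong or disagreed:**
- **First grip failed:** the fingertips really end about 21 mm short of the stated TCP. My first closing therefore came down on the fin's top and pressed the locked cap about 6 mm without turning it. I backed off and it sprang up. I then corrected the height and gripped properly at 12 mm width.
- **Some detections were wrong:** for example, a keeper was reported at the timer's place. I rejected these using depth and the given sizes.
- **Cap angle:** I did not measure it from an image after release. The evidence is the rise in moment at the stop and the lid unlocking.

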